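# Set the model railway turntable and lock it

### The arm

A 6-joint arm with a two-finger parallel gripper is mounted at the origin on the work surface. World frame = base frame: x ahead of the robot, y to its left, z up, the work surface at z = 0. Lengths are in mm, angles in rad, forces in N, time in s.
With the tool pointing down it reaches from about 300 to 950 mm from the base axis. Payload 3.1 kg.
Tool frame: the origin (TCP) lies midway between the tips of the shut fingers; the grasp point (between the pads) lies 19 mm behind it; z points along the fingers, y is the line along which they close (so a half turn about z gives the same grasp; the last joint's range is limited). The gripper opens to 85 mm and grips with 20 to 120 N. Pads are 22 mm wide; open, the fingers measure 114 mm over their backs; the gripper's body (76 mm by 85 mm) begins 54 mm behind the grasp point. The pads swing forward as they close: fully open they stand 13 mm farther back than shut.
Start: joints at [-1.367, 0.308, 1.634, -0, 1.2, -0.07], TCP at [168.968, -601.733, 231.272] pointing down, gripper open.
Joint ranges: [-3.06, 3.06], [-0.79, 1.96], [0.05, 2.63], [-1.19, 4.34], [0.05, 2.64], [-2.94, 2.94]. Speed limits (rad/s): [2.79, 2.79, 3.14, 3.14, 3.14, 3.14].

### API

Orientations are given as a unit quaternion [x, y, z, w].
In Python, from bench import read_state, snapshot, camera_params, hand_in gives the robot as it stands.
- The arm moves only by the tool move_arm, never from a script. Its argument "deltas" is a list of rows, each an object of numbers: "x", "y", "z": the shift along the tool's x, y, z each as a share of 60 mm, from -1 to 1; "ax", "ay", "az": the turn, a rotation vector about the tool's x, y, z each as a share of 5 degrees, from -1 to 1; "jaw": the opening, from 0 (shut) to 1 (fully open). A call has 1 to 8 rows; each row shifts and turns the commanded pose from where the row before left it, along the tool's axes as they then stand; what a row does not reach is not made up. A row lasts 1/8 s, in which the tool goes at most 62.5 mm and 10.7 degrees, less where a joint would pass 70% of its speed; a pose out of reach is approached as far as the arm can. A call with a number of a shift or a turn outside -1 to 1 is refused whole. A call with a gripper value outside its range is refused whole. The fingers move at their own pace and stop on an object; "squeeze" is the grip in N (left out, the last holds). Time passes only in rows, so rows that do not move let the fingers close. It gives the time, the measured TCP pose, the force, the opening and the grip force at its end, in the units of the state.
- read_state(): the state, without advancing time (a new reading comes with each control period).
- snapshot(name): name is "side" or "top" or "wrist"; returns (picture, depth): 480x640x3 uint8, red, green, blue; 480x640 float32, mm along the optical axis (not along the pixel's ray), 0 where there is no reading.
- camera_params(name): a dict with "fx", "fy", "cx", "cy" (pixels), "dist" ([k1, k2, p1, p2, k3] as OpenCV has them; the pictures are not rectified), "eye" and "rotation" of the camera in the world. Camera axes: x right, y up, looking along -z (the intrinsics and any distortion apply to the point x, -y, -z); pixel columns grow to the right and rows downward; lengths in mm; the calibration is good to about 2 mm. A picture is of the moment at which its call begins: read the wrist's pose just before it. camera_params takes no time and is no camera call; for the wrist camera it gives the pose at the moment of the call.
- hand_in(): hands the job in; it is judged then, once.
The state is a dict: "time_s": time; "qpos": joint angles; "joint_velocities": joint speeds; "effort": joint torques, N m; "tool_pos": TCP position; "tool_rot": TCP orientation; "wrist_force": force on the tool from outside, world axes, zero at the start; "ft_torque": the same for the moment, N m; "gripper_width": finger opening in mm; "finger_force": force on a finger pad.
Only numpy, scipy, OpenCV 4.12 (cv2) and the standard library are available. Lean on these libraries where they do the work, as an engineer would, in place of code of your own. Each camera call takes 0.05 s, during which the arm holds its last target. There are 200 camera calls.

### The job

On the model railway, gently push the turntable's yellow pole round with one finger until the bridge's rails line up with the track that has the green lamp, nose end (the end away from the pole) towards the lamp. Once it is lined up, push the blue-knobbed locking lever fully over to its other side and leave both there. Only push: do not pick up or disturb the locomotive, house or van.

Things in the scene. Friction and masses are not known exactly. Their poses are not given: they have to be found in the camera images.
- turntable: fixed turntable pit: grey disc 270 mm across, 10 mm high; three stub tracks 56 mm wide, rail tops 22 mm above the table, run outward 140 to 260 mm from the axis at yaw -0.8, -0.2 and +0.8 rad in its frame; brown wagons up to 68 mm high are fixed on the outer two. Origin on the turning axis at table height; x points to its far side. Over 18 N on it or the bridge is too rough
- bridge (a joint): angle (rad) of the turntable bridge about the vertical axis at the pit centre, counter-clockwise from above positive; 0 when the bridge nose points along the turntable's x axis; stops at -1.3 and 1.3. The bridge turns with light friction (about 1 N at the pole) and stays where it is left
- bridge_hub (a point): point on the turning axis, in the middle of the bridge (a brown deck 246 mm long and 52 mm wide with two rails, white railings up to 37 mm above the table and, beside the deck near the middle, a small brick hut 56 mm high)
- bridge_nose (a point): point on the bridge's centreline 150 mm from the axis, 27 mm beyond the nose end of the deck: it lies right over a track lamp (in plan) when the bridge is lined up with that track
- push_pole (a point): point on the push pole 155 mm from the axis, across the axis from the nose. The pole is a level yellow bar, red at its end, 10 mm wide and 18 mm high (34 to 52 mm above the table), free from 120 to 188 mm from the axis along the bridge's centreline; nothing lies under it beyond the pit edge at 135 mm but the table
- lamp_green: round track lamp, fixed between the rails of one of the three stub tracks right at the pit edge, 150 mm from the turntable axis and exactly on the track's centreline: dark base with a bright green dome, 25 mm across, top 44 mm above its origin, which is 12 mm above the table
- lamp_red_a: round track lamp, fixed between the rails of one of the three stub tracks right at the pit edge, 150 mm from the turntable axis and exactly on the track's centreline: dark base with a red dome, 25 mm across, top 44 mm above its origin, which is 12 mm above the table
- lamp_red_b: round track lamp, fixed between the rails of one of the three stub tracks right at the pit edge, 150 mm from the turntable axis and exactly on the track's centreline: dark base with a red dome, 25 mm across, top 44 mm above its origin, which is 12 mm above the table
- lock_lever (a joint): angle (rad) of the locking lever, 0 at the start (leaning 0.5 rad to the -x side of its block) to 1.0 (fully over, leaning 0.5 rad to the +x side); stays where it is left, about 1 N moves it at the knob
- lock_lever_tip (a point): centre of the blue knob, a ball 26 mm across, at the end of the lever, 80 mm from the pivot; the lever is a steel rod 10 mm thick
- lock_lever_base: fixed grey block of the locking lever, 70 mm (x) by 50 mm (y) by 25 mm high, origin at the centre of its underside; its x axis is the direction in which the lever is to be pushed; the lever pivots about its y axis, 22 mm above the origin. It stands left or right of the turntable. Over 30 N on the lever is too rough
- locomotive: loose black tank locomotive with red wheels, 128 mm long, 47 mm wide, 61 mm high, standing on rails 22 mm high on a separate short siding left of the turntable; origin at the centre of its underside; leave alone
- station_house: loose model house with an orange roof, 90 mm long (y), 65 mm wide, 67 mm high, standing on the other side of the turntable from the lever; origin at the centre of its underside; leave alone
- yellow_van: loose yellow model van, 85 mm long (x), 36 mm wide, 46 mm high; origin at the centre of its underside; leave alone
Things that resemble listed ones, but are neither listed nor needed, are in the scene too. Several things have the shape of the lock_lever_base; the one meant has the colours described above.

How it is judged:
By the outcome, as a careful person would: the job done as asked, in the order asked, and still so for the second after the job is handed in, with the robot touching nothing.
It also fails if it takes over 61 s, if anything falls off the work surface, if the arm or the gripper's body presses on something with over 40 N, if the wrist force passes 120 N, or if a joint passes its speed limit or range.

## Working session

There is one attempt and no reset: what is moved stays moved. The work goes in short steps, Python scripts to look and compute and a tool call to move; the robot and the scene stay as the last step left them, time stands still between calls to the robot, and variables do not carry over. Pictures are saved under pics/ and viewed, at most 10 in all, crops included, and the job is handed in when it is done.

Besides the shell and the picture viewer there is one more tool, called as a command line: name --argument value ..., lists and objects as JSON in quotes. move_arm: Moves the arm, as the interface text tells. Its arguments: {"type":"object","properties":{"deltas":{"type":"array","items":{"type":"object","properties":{"x":{"type":"number"},"y":{"type":"number"},"z":{"type":"number"},"ax":{"type":"number"},"ay":{"type":"number"},"az":{"type":"number"},"jaw":{"type":"number"}}}},"squeeze":{"type":"number"}},"required":["deltas"]}

```bash
mkdir -p pics; cat > h.py <<'E'
import numpy as np,cv2
from bench import *
def grab(n):
    p=camera_params(n); im,d=snapshot(n); np.savez(f'{n}.npz',im=im,d=d,**{k:np.array(v) for k,v in p.items()})
    return im,d
def load(n):
    z=np.load(f'{n}.npz'); return z
def world(z,d=None):
    H,W=z['d'].shape; K=np.array([[z['fx'],0,z['cx']],[0,z['fy'],z['cy']],[0,0,1]],float)
    u,v=np.meshgrid(np.arange(W),np.arange(H))
    n=cv2.undistortPoints(np.stack([u,v],-1).reshape(-1,1,2).astype(np.float64),K,z['dist'].astype(float)).reshape(H,W,2)
    D=z['d']
    c=np.stack([n[...,0]*D,-n[...,1]*D,-D],-1)
    w=c@z['rotation'].reshape(3,3).T+z['eye']; w[D==0]=np.nan
    return w
E
python3 - <<'E'
from h import *
print(read_state())
for n in('top','side'):
    im,d=grab(n); cv2.imwrite(f'pics/{n}0.png',im[...,::-1]); z=load(n); print(n,z['eye'],z['rotation'])
E
```

```text
{'time_s': 0.0, 'qpos': array([-1.36669784e+00,  3.09017342e-01,  1.63518557e+00, -2.28237513e-05,
        1.19968894e+00, -6.97105509e-02]), 'joint_velocities': array([-0.0002112 ,  0.00073782,  0.00019689, -0.00034967, -0.00043028,
       -0.00041565]), 'effort': array([ 2.51539250e-04, -4.15252018e+01, -2.76664442e+01,  7.85702741e-05,
        1.03487412e-02,  8.10185838e-06]), 'tool_pos': array([ 168.79489435, -600.92503118,  230.03985279]), 'tool_rot': array([ 9.90641983e-01,  1.36481278e-01, -8.77944268e-05, -1.14629321e-03]), 'wrist_force': array([0.4842396 , 0.53660982, 0.06854149]), 'ft_torque': array([ 0.00037628,  0.04046892, -0.02689037]), 'finger_force': 0.0, 'gripper_width': 85.44775197622971}
top [ 385.0214626    -6.35754272 1539.79742549] [-0.04668565  0.04598267  0.71472629 -0.69632778]
side [ 496.73923654 -632.34991142  672.17825077] [ 0.40373974 -0.0314693  -0.07024168  0.91163041]
```

```bash
sed -i "s/z\['rotation'\].reshape(3,3).T/R.from_quat(z['rotation']).as_matrix().T/; 1a from scipy.spatial.transform import Rotation as R" h.py
```

```text
(no output)
```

View pics/top0.png

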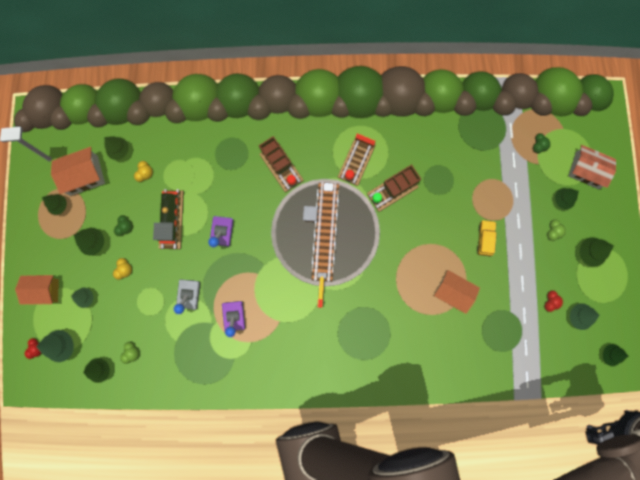

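View pics/side0.png

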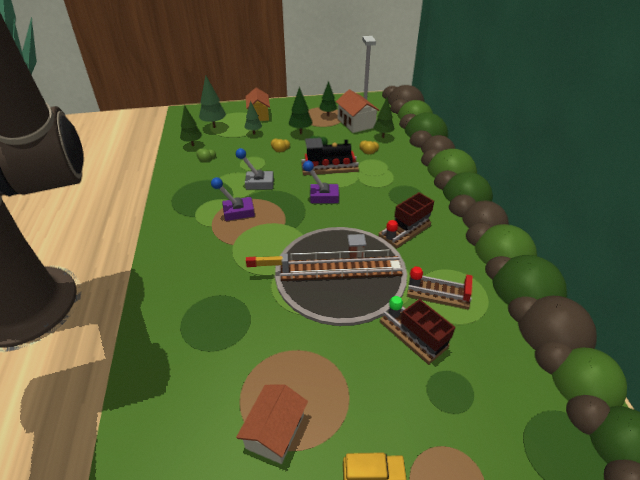

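Three objects have the lever's shape in the top view: purple (221,232), purple (233,317) and grey (187,293). Only the one at (187,293) has the grey block that was described. The green lamp is at (377,197), the pole end at (320,303), the nose at (328,185) and the pit centre at about (326,231). Next I'll measure these and enlarge the grey lever.

```bash
cat > m.py <<'E'
from h import *
def meas(n):
    z=load(n); w=world(z); hsv=cv2.cvtColor(z['im'],cv2.COLOR_RGB2HSV).astype(int); 
    x,y,Z=w[...,0],w[...,1],w[...,2]; h,s,v=hsv[...,0],hsv[...,1],hsv[...,2]
    def blobs(name,m,mn=8):
        k,l,st,c=cv2.connectedComponentsWithStats(m.astype(np.uint8))
        for i in range(1,k):
            if st[i,4]>=mn:
                q=w[l==i]; print(n,name,st[i,4],c[i].round(1),'med',np.nanmedian(q,0).round(1),'lo',np.nanpercentile(q,3,axis=0).round(),'hi',np.nanpercentile(q,97,axis=0).round())
    ok=(Z>20)&(Z<120)
    blobs('green',ok&(h>52)&(h<68)&(s>200)&(v>150))
    blobs('blue',ok&(h>100)&(h<118)&(s>150)&(v>100))
    blobs('red',ok&((h<5)|(h>176))&(s>200)&(v>150))
    blobs('yel',ok&(h>18)&(h<30)&(s>180)&(v>140))
    blobs('grey',(Z>15)&(Z<40)&(s<40)&(v>80),40)
    return z,w
if __name__=='__main__':
    for n in('top','side'): z,w=meas(n)
    im=load('side')['im'][130:230,190:350]; cv2.imwrite('pics/crop.png',cv2.resize(im[...,::-1],None,fx=4.5,fy=4.5,interpolation=cv2.INTER_CUBIC))
E
python3 m.py
```

```text
top blue 57 [213.2 241.6] med [599.7 252.4 104.3] lo [592. 245.  99.] hi [608. 261. 111.]
top blue 53 [178.5 308.4] med [446.7 335.5 103.5] lo [438. 328.  95.] hi [454. 344. 109.]
top blue 54 [229.6 331.4] med [391.7 215.9 105.9] lo [383. 209.  97.] hi [399. 224. 111.]
top red 34 [349.6 173.9] med [766.2 -73.8  54.4] lo [759. -79.  51.] hi [774. -66.  59.]
top red 31 [290.8 179.2] med [756.3  70.7  54. ] lo [750.  65.  48.] hi [765.  78.  59.]
top red 44 [ 30.8 350.4] med [346.1 741.4  27.3] lo [333. 727.  21.] hi [361. 754.  35.]
top yel 168 [142.3 170.8] med [797.4 450.5  25.6] lo [781. 434.  20.] hi [821. 468.  34.]
top yel 455 [487.4 237.8] med [ 600.6 -407.    44.2] lo [ 565. -426.   27.] hi [ 642. -391.   52.]
top yel 181 [121.2 268.9] med [547.9 500.5  25.2] lo [532. 483.  21.] hi [572. 518.  33.]
top yel 43 [321. 289.] med [486.7   4.   53. ] lo [467.   1.  46.] hi [510.   7.  59.]
top grey 54 [351.2 155.5] med [822.5 -79.5  21.3] lo [786. -96.  17.] hi [857. -62.  28.]
top grey 42 [357.9 171.6] med [780.4 -95.8  22.3] lo [ 756. -107.   16.] hi [805. -82.  28.]
top grey 113 [
[... 1986 characters left out ...]
4. 560.  16.] hi [848. 585.  39.]
side grey 250 [259.3 176.8] med [485.5 327.5  23.3] lo [452. 308.  20.] hi [517. 354.  35.]
side grey 127 [346.3 251.7] med [651.7  16.   34.8] lo [567.   7.  23.] hi [730.  23.  37.]
side grey 734 [346.1 266.4] med [642.2 -17.9  19.8] lo [525. -38.  16.] hi [748.  15.  36.]
side grey 127 [442.2 281.1] med [822.  -79.6  18.9] lo [789. -95.  15.] hi [856. -64.  22.]
side grey 176 [434.5 291.5] med [ 797.2 -103.2   19.1] lo [ 756. -124.   15.] hi [843. -84.  22.]
side grey 52 [391.8 318.2] med [ 699.7 -152.8   20.2] lo [ 690. -171.   16.] hi [ 709. -137.   22.]
side grey 192 [259.9 448.1] med [ 450.1 -354.4   25.6] lo [ 429. -369.   16.] hi [ 474. -342.   38.]
```

View pics/crop.png

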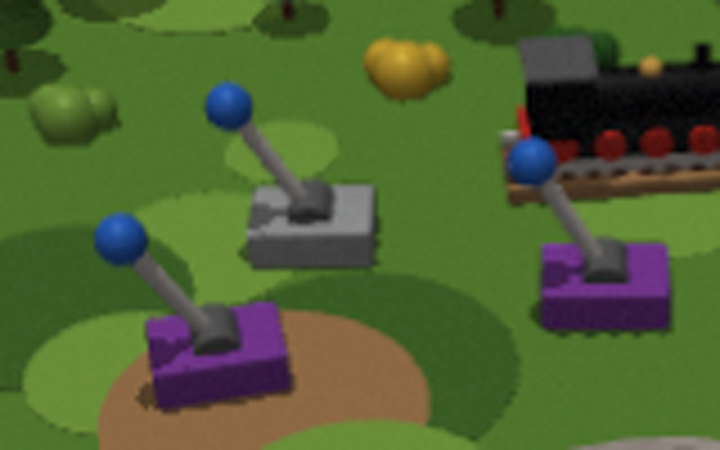

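The crop shows the grey block at about (312,225) with its blue knob at (228,105), leaning towards the robot. The other two blocks are purple. Next I'll fit the geometry.

```bash
cat > fit.py <<'E'
from m import *
from scipy.optimize import least_squares
def geo(n):
    z=load(n); w=world(z); hsv=cv2.cvtColor(z['im'],cv2.COLOR_RGB2HSV).astype(int); Z=w[...,2]; h,s,v=hsv[...,0],hsv[...,1],hsv[...,2]
    xy=w[...,:2]
    def med(m): return np.nanmedian(w[m],0)
    near=lambda p,r:np.hypot(w[...,0]-p[0],w[...,1]-p[1])<r
    dome=lambda m:(np.nanpercentile(w[m],5,axis=0)+np.nanpercentile(w[m],95,axis=0))/2
    g=near((700,-130),45)&(Z>38)&(h>40)&(h<75)&(s>120)&(v>80)
    L=[dome(near((757,70),30)&(Z>38)&((h<8)|(h>172))&(s>150)),dome(near((766,-74),22)&(Z>42)&((h<8)|(h>172))&(s>150)),dome(g)]
    print(n,'lamps',[l.round(1).tolist() for l in L],g.sum())
    a=np.array([.8,-.2,-.8])
    f=lambda p:np.concatenate([[p[0]+150*np.cos(p[2]+a[i])-L[i][0],p[1]+150*np.sin(p[2]+a[i])-L[i][1]] for i in range(3)])
    r=least_squares(f,[617,-7,-.15]); print(' centre,yaw',r.x.round(3),'res',r.fun.round(1))
    c=r.x[:2]
    pole=(Z>42)&(Z<64)&near(c,196)&(~near(c,130))&(w[...,0]<c[0])&(((h<32)|(h>172))&(s>150)&(v>110))
    q=w[pole]; ang=np.arctan2(c[1]-np.median(q[:,1]),c[0]-np.median(q[:,0])); 
    d=cv2.fitLine(q[:,:2].astype(np.float32),cv2.DIST_HUBER,0,.01,.01).ravel()
    print(' pole n',len(q),'med',np.median(q,0).round(1),'angle via centre',round(ang,3),'line',d.round(3), 'target',round(r.x[2]-.8,3),'bridge rel',round(ang-r.x[2],3),'err',round(ang-r.x[2]+.8,3))
    return r.x,L
if __name__=='__main__':
    for n in('top','side'):
        geo(n)
        z=load(n);w=world(z); hsv=cv2.cvtColor(z['im'],cv2.COLOR_RGB2HSV).astype(int)
        m=(w[...,2]>19)&(w[...,2]<33)&(np.hypot(w[...,0]-485,w[...,1]-329)<60)&(hsv[...,1]<50)&(hsv[...,2]>70)
        print(n,'block',cv2.minAreaRect(w[m][:,:2].astype(np.float32)))
E
python3 fit.py
```

```text
top lamps [[758.0, 71.0, 52.0], [767.1, -72.7, 51.6], [707.6, -137.6, 50.5]] 73
 centre,yaw [ 6.312e+02 -8.846e+00 -2.380e-01] res [ 0.1  0.1  0.   0.2 -0.1 -0.4]
 pole n 94 med [472.9   6.6  52.9] angle via centre -0.097 line [ 9.95000e-01 -1.03000e-01  4.72597e+02  6.43200e+00] target -1.038 bridge rel 0.14 err 0.94
top block ((484.04541015625, 333.44219970703125), (50.94093322753906, 70.00003814697266), 84.93096923828125)
side lamps [[756.7, 68.8, 46.2], [766.3, -74.2, 48.6], [706.7, -140.2, 46.8]] 147
 centre,yaw [ 6.3008e+02 -1.1362e+01 -2.3400e-01] res [ 0.   0.2 -0.1 -0.2  0.1 -0. ]
 pole n 115 med [472.8   5.8  50.3] angle via centre -0.108 line [ 9.94000e-01 -1.11000e-01  4.73704e+02  5.89700e+00] target -1.034 bridge rel 0.126 err 0.926
side block ((484.4103698730469, 332.23480224609375), (51.40100860595703, 68.59130096435547), 83.06778717041016)
```

Both views agree: centre (630.6,-10), bridge at about -0.102 rad, target -1.036 rad, lever block at (484,332) with yaw about -0.1. I'll start by moving beside the pole.

move_arm --deltas '[{"x": 0.61, "y": -0.65, "jaw": 0}, {"x": 0.61, "y": -0.65, "jaw": 0}, {"x": 0.61, "y": -0.65, "jaw": 0}, {"x": 0.61, "y": -0.65, "jaw": 0}, {"x": 0.61, "y": -0.65, "jaw": 0}, {"x": 0.61, "y": -0.65, "jaw": 0}, {"x": 0.61, "y": -0.65, "jaw": 0}, {"x": 0.61, "y": -0.65, "jaw": 0}]'

```text
invalid input at $.deltas[0]: expected keys x, y, z, ax, ay, az, jaw
```

move_arm --deltas '[{"x": 0.61, "y": -0.65, "jaw": 0}, {"x": 0.61, "y": -0.65, "jaw": 0}, {"x": 0.61, "y": -0.65, "jaw": 0}, {"x": 0.5, "y": -0.5, "jaw": 0}, {"az": -1, "jaw": 0}, {"az": -1, "jaw": 0}, {"az": -1, "jaw": 0}, {"az": -1, "jaw": 0}]'

```text
invalid input at $.deltas[0]: expected keys x, y, z, ax, ay, az, jaw
```

move_arm --deltas '[{"az": -1, "z": 0.2, "jaw": 0}, {"az": -1, "z": 0.2, "jaw": 0}, {"az": -1, "z": 0.2, "jaw": 0}, {"az": -1, "z": 0.2, "jaw": 0}, {"az": -1, "z": 0.2, "jaw": 0}, {"az": -1, "z": 0.2, "jaw": 0}, {"az": -1, "z": 0.2, "jaw": 0}, {"az": -1, "z": 0.2, "jaw": 0}]'

```text
invalid input at $.deltas[0]: expected keys x, y, z, ax, ay, az, jaw
```

move_arm --deltas '[{"az": -1, "jaw": 0}, {"az": -0.7, "jaw": 0}, {"jaw": 0}, {"jaw": 0}]'

```text
invalid input at $.deltas[0]: expected keys x, y, z, ax, ay, az, jaw
```

All keys are required in every row.

move_arm --deltas '[{"x": 0.61, "y": -0.65, "z": 0, "ax": 0, "ay": 0, "az": 0, "jaw": 0}, {"x": 0.61, "y": -0.65, "z": 0, "ax": 0, "ay": 0, "az": 0, "jaw": 0}, {"x": 0.61, "y": -0.65, "z": 0, "ax": 0, "ay": 0, "az": 0, "jaw": 0}, {"x": 0.61, "y": -0.65, "z": 0, "ax": 0, "ay": 0, "az": 0, "jaw": 0}, {"x": 0.61, "y": -0.65, "z": 0, "ax": 0, "ay": 0, "az": 0, "jaw": 0}, {"x": 0.61, "y": -0.65, "z": 0, "ax": 0, "ay": 0, "az": 0, "jaw": 0}, {"x": 0.61, "y": -0.65, "z": 0, "ax": 0, "ay": 0, "az": 0, "jaw": 0}, {"x": 0.61, "y": -0.65, "z": 0, "ax": 0, "ay": 0, "az": 0, "jaw": 0}]'

```text
time_s: 1.1
tool_pos: [366.8, -220.4, 231.1]
tool_rot: [0.991, 0.136, 0.0, -0.0]
wrist_force: [0.8, -0.3, 0.2]
gripper_width: -0.0
finger_force: 0.0
```

move_arm --deltas '[{"x": 0.61, "y": -0.64, "z": 0, "ax": 0, "ay": 0, "az": 0, "jaw": 0}, {"x": 0.61, "y": -0.64, "z": 0, "ax": 0, "ay": 0, "az": 0, "jaw": 0}, {"x": 0.61, "y": -0.64, "z": 0, "ax": 0, "ay": 0, "az": 0, "jaw": 0}, {"x": 0.61, "y": -0.64, "z": 0, "ax": 0, "ay": 0, "az": 0, "jaw": 0}, {"x": 0, "y": 0, "z": 0, "ax": 0, "ay": 0, "az": -1, "jaw": 0}, {"x": 0, "y": 0, "z": 0, "ax": 0, "ay": 0, "az": -1, "jaw": 0}, {"x": 0, "y": 0, "z": 0, "ax": 0, "ay": 0, "az": -1, "jaw": 0}, {"x": 0, "y": 0, "z": 0, "ax": 0, "ay": 0, "az": -1, "jaw": 0}]'

```text
time_s: 2.1
tool_pos: [465.4, -34.5, 230.7]
tool_rot: [0.951, 0.308, -0.001, -0.0]
wrist_force: [0.3, -0.3, 1.0]
gripper_width: -0.3
finger_force: 0.0
```

move_arm --deltas '[{"x": 0, "y": 0, "z": 0.2, "ax": 0, "ay": 0, "az": -1, "jaw": 0}, {"x": 0, "y": 0, "z": 0.2, "ax": 0, "ay": 0, "az": -1, "jaw": 0}, {"x": 0, "y": 0, "z": 0.2, "ax": 0, "ay": 0, "az": -1, "jaw": 0}, {"x": 0, "y": 0, "z": 0.2, "ax": 0, "ay": 0, "az": -1, "jaw": 0}, {"x": 0, "y": 0, "z": 0.2, "ax": 0, "ay": 0, "az": -1, "jaw": 0}, {"x": 0, "y": 0, "z": 0.2, "ax": 0, "ay": 0, "az": -1, "jaw": 0}, {"x": 0, "y": 0, "z": 0.2, "ax": 0, "ay": 0, "az": -1, "jaw": 0}, {"x": 0, "y": 0, "z": 0.2, "ax": 0, "ay": 0, "az": -1, "jaw": 0}]'

```text
time_s: 3.1
tool_pos: [465.5, -34.6, 134.5]
tool_rot: [0.789, 0.615, -0.0, -0.0]
wrist_force: [-0.3, -0.1, 0.9]
gripper_width: 0.2
finger_force: 0.0
```

move_arm --deltas '[{"x": 0, "y": 0, "z": 0, "ax": 0, "ay": 0, "az": -1, "jaw": 0}, {"x": 0, "y": 0, "z": 0, "ax": 0, "ay": 0, "az": -0.7, "jaw": 0}, {"x": 0, "y": 0, "z": 0.4, "ax": 0, "ay": 0, "az": 0, "jaw": 0}, {"x": 0, "y": 0, "z": 0, "ax": 0, "ay": 0, "az": 0, "jaw": 0}]'

```text
time_s: 3.6
tool_pos: [463.6, -34.3, 109.5]
tool_rot: [0.742, 0.67, -0.002, -0.002]
wrist_force: [-0.4, 0.0, -1.2]
gripper_width: -0.1
finger_force: 0.0
```

move_arm --deltas '[{"x": 0, "y": 0, "z": 0.43, "ax": 0, "ay": 0, "az": 0, "jaw": 0}, {"x": 0, "y": 0, "z": 0.43, "ax": 0, "ay": 0, "az": 0, "jaw": 0}, {"x": 0, "y": 0, "z": 0.43, "ax": 0, "ay": 0, "az": 0, "jaw": 0}, {"x": 0.15, "y": 0, "z": 0, "ax": 0, "ay": 0, "az": 0, "jaw": 0}, {"x": 0.1, "y": 0, "z": 0, "ax": 0, "ay": 0, "az": 0, "jaw": 0}, {"x": 0.06, "y": 0, "z": 0, "ax": 0, "ay": 0, "az": 0, "jaw": 0}, {"x": 0.05, "y": 0, "z": 0, "ax": 0, "ay": 0, "az": 0, "jaw": 0}, {"x": 0.05, "y": 0, "z": 0, "ax": 0, "ay": 0, "az": 0, "jaw": 0}]'

```text
time_s: 4.6
tool_pos: [468.8, -10.1, 34.4]
tool_rot: [0.742, 0.67, 0.0, 0.0]
wrist_force: [0.7, 0.1, 0.3]
gripper_width: -0.2
finger_force: 0.0
```

move_arm --deltas '[{"x": 0.06, "y": -0.004, "z": 0, "ax": 0, "ay": 0, "az": 0.25, "jaw": 0}, {"x": 0.117, "y": -0.009, "z": 0, "ax": 0, "ay": 0, "az": 0.5, "jaw": 0}, {"x": 0.117, "y": -0.009, "z": 0, "ax": 0, "ay": 0, "az": 0.5, "jaw": 0}, {"x": 0.117, "y": -0.009, "z": 0, "ax": 0, "ay": 0, "az": 0.5, "jaw": 0}, {"x": 0.117, "y": -0.009, "z": 0, "ax": 0, "ay": 0, "az": 0.5, "jaw": 0}, {"x": 0.117, "y": -0.009, "z": 0, "ax": 0, "ay": 0, "az": 0.5, "jaw": 0}, {"x": 0.117, "y": -0.009, "z": 0, "ax": 0, "ay": 0, "az": 0.5, "jaw": 0}, {"x": 0.06, "y": -0.004, "z": 0, "ax": 0, "ay": 0, "az": 0.25, "jaw": 0}]'

```text
time_s: 5.6
tool_pos: [475.8, 38.6, 33.7]
tool_rot: [0.836, 0.549, -0.0, -0.0]
wrist_force: [-0.7, -0.6, 0.0]
gripper_width: -0.4
finger_force: 0.4
```

```bash
cat > chk.py <<'E'
from fit import *
import sys
s=read_state(); yaw=2*np.arctan2(s['tool_rot'][1],s['tool_rot'][0]); p=s['tool_pos']-np.array([630.6,-10,0])
phi=yaw-np.pi/2; n=np.array([-np.sin(phi),np.cos(phi)]); u=-np.array([np.cos(phi),np.sin(phi)])
print('t',s['time_s'],'tool phi',round(phi,3),'along n',p[:2]@n,'r',p[:2]@u,'z',p[2],'F',s['wrist_force'].round(2))
for c in('top','side'): grab(c); geo(c)
E
python3 chk.py
```

```text
t 5.6 tool phi -0.408 along n -16.761654037634326 r 161.4206608078474 z 33.72342380254629 F [-0.71 -0.58  0.03]
top lamps [[758.1, 71.7, 50.6], [766.9, -72.8, 51.7], [707.4, -138.0, 50.9]] 73
 centre,yaw [ 6.31148e+02 -8.72800e+00 -2.38000e-01] res [-0.  -0.5  0.1  0.5 -0.1  0. ]
  return _methods._mean(a, axis=axis, dtype=dtype,
  ret = ret.dtype.type(ret / rcount)
Traceback (most recent call last):
  File "chk.py", line 6, in <module>
    for c in('top','side'): grab(c); geo(c)
                                     ~~~^^^
  File "fit.py", line 18, in geo
    d=cv2.fitLine(q[:,:2].astype(np.float32),cv2.DIST_HUBER,0,.01,.01).ravel()
      ~~~~~~~~~~~^^^^^^^^^^^^^^^^^^^^^^^^^^^^^^^^^^^^^^^^^^^^^^^^^^^^^
cv2.error: OpenCV(4.12.0) /io/opencv/modules/imgproc/src/linefit.cpp:50: error: (-215:Assertion failed) count > 0 in function 'fitLine2D_wods'
```

```bash
sed -i "s/('top','side'): grab/(sys.argv[1:] or ['side']): grab/" chk.py; python3 chk.py 2>&1 | grep -v Warn
```

```text
t 5.65 tool phi -0.408 along n -16.49162435884975 r 161.24683766844618 z 33.76865832144378 F [-0.03 -0.6  -0.57]
side lamps [[757.0, 69.1, 46.2], [766.3, -74.0, 48.6], [706.9, -140.3, 47.0]] 149
 centre,yaw [ 6.3030e+02 -1.1154e+01 -2.3500e-01] res [-0.1  0.1  0.1 -0.3  0.   0.2]
 pole n 24 med [504.2  43.5  50. ] angle via centre -0.409 line [ 9.97000e-01 -7.40000e-02  5.03262e+02  4.34810e+01] target -1.035 bridge rel -0.175 err 0.625
```

move_arm --deltas '[{"x": 0.06, "y": -0.004, "z": 0, "ax": 0, "ay": 0, "az": 0.25, "jaw": 0}, {"x": 0.117, "y": -0.009, "z": 0, "ax": 0, "ay": 0, "az": 0.5, "jaw": 0}, {"x": 0.117, "y": -0.009, "z": 0, "ax": 0, "ay": 0, "az": 0.5, "jaw": 0}, {"x": 0.117, "y": -0.009, "z": 0, "ax": 0, "ay": 0, "az": 0.5, "jaw": 0}, {"x": 0.117, "y": -0.009, "z": 0, "ax": 0, "ay": 0, "az": 0.5, "jaw": 0}, {"x": 0.117, "y": -0.009, "z": 0, "ax": 0, "ay": 0, "az": 0.5, "jaw": 0}, {"x": 0.117, "y": -0.009, "z": 0, "ax": 0, "ay": 0, "az": 0.5, "jaw": 0}, {"x": 0.117, "y": -0.009, "z": 0, "ax": 0, "ay": 0, "az": 0.5, "jaw": 0}]'

```text
time_s: 6.7
tool_pos: [499.7, 85.4, 33.6]
tool_rot: [0.914, 0.405, -0.001, -0.0]
wrist_force: [-1.1, 0.7, 1.2]
gripper_width: 0.1
finger_force: 0.4
```

move_arm --deltas '[{"x": 0.117, "y": -0.009, "z": 0, "ax": 0, "ay": 0, "az": 0.5, "jaw": 0}, {"x": 0.117, "y": -0.009, "z": 0, "ax": 0, "ay": 0, "az": 0.5, "jaw": 0}, {"x": 0.117, "y": -0.009, "z": 0, "ax": 0, "ay": 0, "az": 0.5, "jaw": 0}, {"x": 0.117, "y": -0.009, "z": 0, "ax": 0, "ay": 0, "az": 0.5, "jaw": 0}, {"x": 0.06, "y": -0.004, "z": 0, "ax": 0, "ay": 0, "az": 0.25, "jaw": 0}, {"x": 0.06, "y": -0.004, "z": 0, "ax": 0, "ay": 0, "az": 0.25, "jaw": 0}, {"x": 0, "y": 0, "z": 0, "ax": 0, "ay": 0, "az": 0, "jaw": 0}]'

```text
time_s: 7.58
tool_pos: [524.7, 111.2, 34.0]
tool_rot: [0.953, 0.304, 0.0, 0.0]
wrist_force: [-0.3, -0.3, 0.6]
gripper_width: -0.1
finger_force: 0.0
```

```bash
python3 chk.py 2>&1 | grep -v Warn
```

```text
t 7.575 tool phi -0.952 along n -15.963801743053896 r 160.16203663954965 z 33.9782571786425 F [-0.31 -0.28  0.58]
side lamps [[756.9, 67.9, 46.6], [765.9, -73.9, 48.6], [707.2, -140.2, 46.9]] 151
 centre,yaw [ 6.30175e+02 -1.15580e+01 -2.34000e-01] res [-0.1  1.   0.4 -0.7 -0.3 -0.3]
 pole n 33 med [548.  106.   50.4] angle via centre -0.961 line [  0.559  -0.829 548.302 105.129] target -1.034 bridge rel -0.727 err 0.073
```

move_arm --deltas '[{"x": 0.08, "y": -0.005, "z": 0, "ax": 0, "ay": 0, "az": 0.34, "jaw": 0}, {"x": 0.06, "y": -0.004, "z": 0, "ax": 0, "ay": 0, "az": 0.26, "jaw": 0}, {"x": 0.02, "y": -0.001, "z": 0, "ax": 0, "ay": 0, "az": 0.09, "jaw": 0}, {"x": 0, "y": 0, "z": 0, "ax": 0, "ay": 0, "az": 0, "jaw": 0}, {"x": -0.3, "y": 0, "z": 0, "ax": 0, "ay": 0, "az": 0, "jaw": 0}, {"x": 0, "y": 0, "z": 0, "ax": 0, "ay": 0, "az": 0, "jaw": 0}]'

```text
time_s: 8.38
tool_pos: [515.5, 107.2, 33.6]
tool_rot: [0.961, 0.275, -0.001, -0.0]
wrist_force: [0.8, -0.2, -0.6]
gripper_width: 0.3
finger_force: 0.0
```

```bash
python3 chk.py side top 2>&1 | grep -v Warn; python3 - <<'E'
from h import *
a=load('side')['im'][200:370,230:480]; cv2.imwrite('pics/s1.png',cv2.resize(a[...,::-1],None,fx=3,fy=3,interpolation=cv2.INTER_CUBIC))
E
```

```text
return _methods._mean(a, axis=axis, dtype=dtype,
  ret = ret.dtype.type(ret / rcount)
t 8.375 tool phi -1.013 along n -35.61482260322933 r 160.2939580359189 z 33.60719351872527 F [ 0.8  -0.23 -0.61]
side lamps [[757.0, 68.8, 46.7], [766.2, -74.5, 48.8], [706.8, -139.7, 46.8]] 150
 centre,yaw [ 6.30277e+02 -1.10600e+01 -2.36000e-01] res [ 0.1  0.3  0.   0.1 -0.1 -0.4]
 pole n 32 med [553.5 111.2  50.1] angle via centre -1.01 line [ 5.11000e-01 -8.60000e-01  5.53665e+02  1.11445e+02] target -1.036 bridge rel -0.774 err 0.026
top lamps [[757.3, 71.6, 52.1], [767.1, -72.7, 51.6], [707.2, -137.8, 50.8]] 74
 centre,yaw [ 6.30733e+02 -9.00400e+00 -2.35000e-01] res [ 0.2 -0.3 -0.3  0.5  0.1 -0.2]
Traceback (most recent call last):
  File "chk.py", line 6, in <module>
    for c in(sys.argv[1:] or ['side']): grab(c); geo(c)
                                                 ~~~^^^
  File "fit.py", line 18, in geo
    d=cv2.fitLine(q[:,:2].astype(np.float32),cv2.DIST_HUBER,0,.01,.01).ravel()
      ~~~~~~~~~~~^^^^^^^^^^^^^^^^^^^^^^^^^^^^^^^^^^^^^^^^^^^^^^^^^^^^^
cv2.error: OpenCV(4.12.0) /io/opencv/modules/imgproc/src/linefit.cpp:50: error: (-215:Assertion failed) count > 0 in function 'fitLine2D_wods'
```

View pics/s1.png

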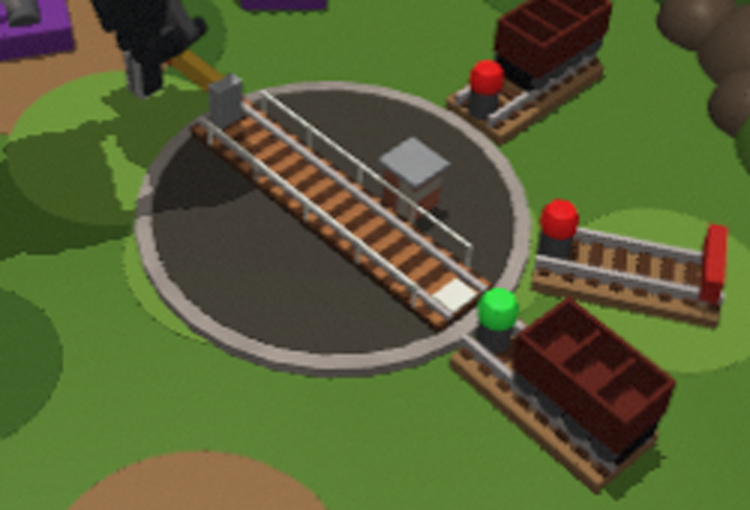

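The crop shows the bridge nearly lined up with the green lamp: white nose patch at (457,292), lamp base at (497,335). I'll measure the remaining error from the deck and the nose patch.

```bash
cat > deck.py <<'E'
from fit import *
def deck(n):
    (cx,cy,yw),L=geo(n) if 0 else (LS[n],0)
    z=load(n); w=world(z); hsv=cv2.cvtColor(z['im'],cv2.COLOR_RGB2HSV).astype(int); Z=w[...,2]; h,s,v=hsv[...,0],hsv[...,1],hsv[...,2]
    dx,dy=w[...,0]-cx,w[...,1]-cy; r=np.hypot(dx,dy)
    b=(r<122)&(Z>8)&(Z<28)&(h<20)&(s>90)&(v>50)
    t=yw-.8
    a=dx*np.cos(t)+dy*np.sin(t); p=-dx*np.sin(t)+dy*np.cos(t)
    b&=abs(p)<35
    # midline from per-slice edges
    A=[];M=[]
    for lo in range(-110,115,10):
        k=b&(a>lo)&(a<lo+10)
        if k.sum()>8: A.append(lo+5);M.append((np.percentile(p[k],4)+np.percentile(p[k],96))/2)
    f=np.polyfit(A,M,1); print(n,'deck slope rel target',f.round(4),'n',len(A)); print(np.round(M,1))
    wt=(r>95)&(r<130)&(a>90)&(abs(p)<30)&(Z>8)&(Z<32)&(s<60)&(v>150)
    print(' nose patch n',wt.sum(),'a,p',np.median(a[wt]),np.median(p[wt]))
LS={'top':(630.95,-8.85,-.237),'side':(630.25,-11.2,-.235)}
if __name__=='__main__':
    for n in LS: deck(n)
E
python3 deck.py
```

```text
top deck slope rel target [0.0483 3.7872] n 19
[-1.1  1.4 -0.9  0.7  0.6 -0.3  4.2  4.7  5.2  8.   2.7  9.6  9.5  7.7
 10.   4.8  7.7  6.   5.6]
 nose patch n 192 a,p 113.35593104118647 4.626974095176916
side deck slope rel target [0.0348 3.4758] n 23
[ 0.8 -0.3 -0.2  0.6  0.2  3.   1.2  2.3  1.9  1.7  3.2  3.4  5.4  6.3
  4.8  6.1  5.8  5.8  6.1  6.1  6.4  7.1  6.3]
 nose patch n 171 a,p 112.30977465717288 3.580821522301754
```

move_arm --deltas '[{"x": 0.2, "y": 0, "z": 0, "ax": 0, "ay": 0, "az": 0, "jaw": 0}, {"x": 0.1, "y": 0, "z": 0, "ax": 0, "ay": 0, "az": 0.29, "jaw": 0}, {"x": 0.05, "y": 0, "z": 0, "ax": 0, "ay": 0, "az": 0, "jaw": 0}, {"x": 0.04, "y": 0, "z": 0, "ax": 0, "ay": 0, "az": 0, "jaw": 0}, {"x": 0, "y": 0, "z": 0, "ax": 0, "ay": 0, "az": 0, "jaw": 0}]'

```text
time_s: 9.1
tool_pos: [536.6, 119.9, 33.8]
tool_rot: [0.965, 0.263, 0.0, -0.0]
wrist_force: [-0.1, 0.2, 1.0]
gripper_width: -0.1
finger_force: 0.0
```

```bash
python3 chk.py side 2>&1 | grep -v Warn; python3 -c "
from deck import *
grab('top')
for n in LS: deck(n)"
```

```text
t 9.1 tool phi -1.038 along n -14.952319598299972 r 159.69325418033597 z 33.759702687767366 F [-0.14  0.16  0.98]
side lamps [[756.8, 68.9, 46.6], [766.2, -74.1, 48.5], [706.9, -139.8, 46.9]] 149
 centre,yaw [ 6.30197e+02 -1.11000e+01 -2.35000e-01] res [ 0.   0.4  0.  -0.2 -0.1 -0.2]
 pole n 31 med [559.  113.5  50.3] angle via centre -1.051 line [ 4.47000e-01 -8.95000e-01  5.58902e+02  1.13031e+02] target -1.035 bridge rel -0.817 err -0.017
top deck slope rel target [0.0044 4.139 ] n 20
[1.5 5.6 3.8 1.6 3.7 6.6 2.4 4.1 2.2 4.9 5.9 2.3 8.4 5.6 5.5 7.8 2.6 4.8
 2.3 2.1]
 nose patch n 192 a,p 113.00871998056023 -0.20594826344887807
side deck slope rel target [0.008  3.3803] n 23
[3.4 3.3 1.9 2.9 2.7 4.5 0.  2.8 2.8 3.2 2.9 3.  3.2 5.8 3.8 5.6 3.5 3.9
 3.8 2.4 4.6 5.4 3.2]
 nose patch n 166 a,p 111.62764960844498 0.6970640335193643
```

move_arm --deltas '[{"x": -0.25, "y": 0, "z": 0, "ax": 0, "ay": 0, "az": 0, "jaw": 0}, {"x": -0.25, "y": 0, "z": 0, "ax": 0, "ay": 0, "az": 0, "jaw": 0}, {"x": 0, "y": 0, "z": -0.4, "ax": 0, "ay": 0, "az": 0, "jaw": 0}, {"x": 0, "y": 0, "z": -0.4, "ax": 0, "ay": 0, "az": 1, "jaw": 0}, {"x": 0, "y": 0, "z": -0.4, "ax": 0, "ay": 0, "az": 1, "jaw": 0}, {"x": 0, "y": 0, "z": -0.4, "ax": 0, "ay": 0, "az": 1, "jaw": 0}, {"x": 0, "y": 0, "z": -0.4, "ax": 0, "ay": 0, "az": 1, "jaw": 0}, {"x": 0, "y": 0, "z": -0.4, "ax": 0, "ay": 0, "az": 1, "jaw": 0}]'

```text
time_s: 10.2
tool_pos: [509.1, 103.9, 178.2]
tool_rot: [0.999, 0.047, -0.001, 0.0]
wrist_force: [-0.4, -0.3, 0.2]
gripper_width: -0.1
finger_force: 0.0
```

move_arm --deltas '[{"x": 0, "y": 0, "z": 0, "ax": 0, "ay": 0, "az": 1, "jaw": 0}, {"x": 0, "y": 0, "z": 0, "ax": 0, "ay": 0, "az": 1, "jaw": 0}, {"x": 0, "y": 0, "z": 0, "ax": 0, "ay": 0, "az": 0.2, "jaw": 0}, {"x": -0.45, "y": -0.74, "z": 0, "ax": 0, "ay": 0, "az": 0, "jaw": 0}, {"x": -0.45, "y": -0.74, "z": 0, "ax": 0, "ay": 0, "az": 0, "jaw": 0}, {"x": -0.45, "y": -0.74, "z": 0, "ax": 0, "ay": 0, "az": 0, "jaw": 0}, {"x": -0.45, "y": -0.74, "z": 0, "ax": 0, "ay": 0, "az": 0, "jaw": 0}, {"x": -0.45, "y": -0.74, "z": 0, "ax": 0, "ay": 0, "az": 0, "jaw": 0}]'

```text
time_s: 11.2
tool_pos: [396.1, 339.1, 177.6]
tool_rot: [0.999, -0.047, -0.0, 0.0]
wrist_force: [0.1, 0.8, 0.5]
gripper_width: 0.3
finger_force: 0.0
```

move_arm --deltas '[{"x": 0, "y": 0, "z": 0, "ax": 0, "ay": 0, "az": 0, "jaw": 0}]'

```text
time_s: 11.32
tool_pos: [395.3, 340.5, 177.7]
tool_rot: [0.999, -0.045, -0.0, -0.0]
wrist_force: [0.2, -0.5, -0.8]
gripper_width: 0.2
finger_force: 0.0
```

```bash
python3 chk.py side top 2>&1 | grep -v Warn; python3 -c "
from deck import *
for n in LS: deck(n)
a=load('top')['im'];cv2.imwrite('pics/t2.png',cv2.resize(a[140:340,150:430,::-1],None,fx=2.8,fy=2.8,interpolation=cv2.INTER_CUBIC))"
```

```text
t 11.325 tool phi -1.66 along n -265.693137998997 r 328.03091381865767 z 177.66618897077 F [ 0.16 -0.47 -0.82]
side lamps [[756.9, 69.0, 46.6], [766.3, -74.4, 48.8], [706.9, -140.0, 47.0]] 149
 centre,yaw [ 6.30262e+02 -1.11930e+01 -2.35000e-01] res [ 0.   0.2 -0.   0.  -0.  -0.2]
 pole n 92 med [550.  127.4  50.1] angle via centre -1.046 line [ 4.82000e-01 -8.76000e-01  5.50384e+02  1.26732e+02] target -1.035 bridge rel -0.811 err -0.011
top lamps [[757.7, 71.8, 53.1], [766.8, -72.7, 51.7], [707.4, -137.9, 51.2]] 74
 centre,yaw [ 6.30911e+02 -8.80800e+00 -2.36000e-01] res [ 0.  -0.5  0.1  0.5 -0.1 -0. ]
 pole n 103 med [549.4 129.8  51.5] angle via centre -1.039 line [ 5.07000e-01 -8.62000e-01  5.49729e+02  1.28479e+02] target -1.036 bridge rel -0.803 err -0.003
top deck slope rel target [0.0049 4.2002] n 23
[1.2 6.8 4.5 2.5 4.1 1.5 3.5 4.6 2.2 4.5 2.5 5.1 5.  6.1 8.2 2.6 7.8 8.2
 2.9 5.  2.7 3.8 1.8]
 nose patch n 190 a,p 113.65093290737079 0.69080254703956
side deck slope rel target [0.0062 3.3652] n 23
[2.8 2.5 2.8 2.6 2.7 5.3 2.4 2.3 2.9 3.6 3.6 0.1 3.8 5.8 3.6 5.6 3.  3.9
 3.3 3.7 3.9 5.3 2.6]
 nose patch n 149 a,p 111.12664732583914 1.981973864953737
```

View pics/t2.png

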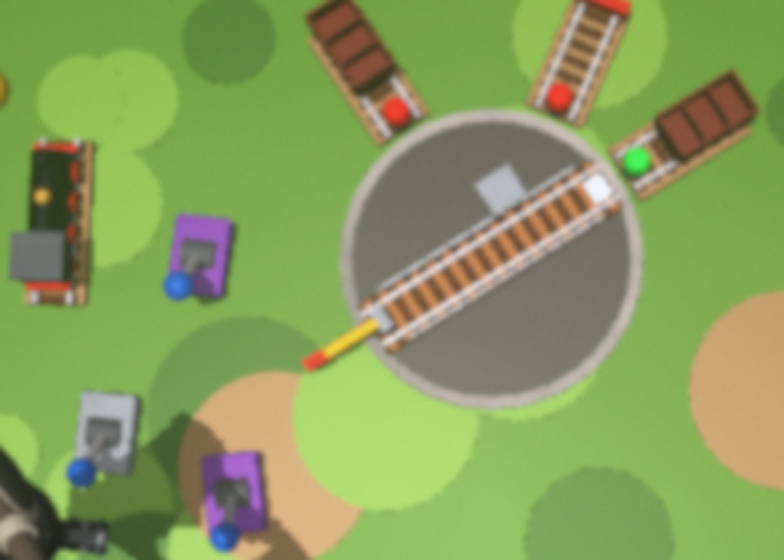

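The crop shows the bridge pointing straight at the green lamp: nose (597,188), lamp (636,161), pole end (315,360). All estimates are within about 0.015 rad, so it is lined up. Next is the grey lever, with its knob at (81,472) in the crop.

move_arm --deltas '[{"x": 0, "y": 0, "z": 0.4, "ax": 0, "ay": 0, "az": 0, "jaw": 0}, {"x": 0, "y": 0, "z": 0.4, "ax": 0, "ay": 0, "az": 0, "jaw": 0}, {"x": 0, "y": 0, "z": 0.4, "ax": 0, "ay": 0, "az": 0, "jaw": 0}, {"x": 0, "y": 0, "z": 0.4, "ax": 0, "ay": 0, "az": 0, "jaw": 0}, {"x": 0.2, "y": 0, "z": 0, "ax": 0, "ay": 0, "az": 0, "jaw": 0}, {"x": 0.15, "y": 0, "z": 0, "ax": 0, "ay": 0, "az": 0, "jaw": 0}, {"x": 0.1, "y": 0, "z": 0, "ax": 0, "ay": 0, "az": 0, "jaw": 0}, {"x": 0.1, "y": 0, "z": 0, "ax": 0, "ay": 0, "az": 0, "jaw": 0}]'

```text
time_s: 12.42
tool_pos: [431.1, 335.5, 82.9]
tool_rot: [0.999, -0.048, 0.0, -0.001]
wrist_force: [-1.7, 0.3, 1.3]
gripper_width: 0.1
finger_force: 0.9
```

move_arm --deltas '[{"x": 0.12, "y": 0, "z": 0, "ax": 0, "ay": 0, "az": 0, "jaw": 0}, {"x": 0.12, "y": 0, "z": 0, "ax": 0, "ay": 0, "az": 0, "jaw": 0}, {"x": 0.12, "y": 0, "z": 0, "ax": 0, "ay": 0, "az": 0, "jaw": 0}, {"x": 0.12, "y": 0, "z": 0, "ax": 0, "ay": 0, "az": 0, "jaw": 0}, {"x": 0.12, "y": 0, "z": 0, "ax": 0, "ay": 0, "az": 0, "jaw": 0}, {"x": 0.12, "y": 0, "z": 0, "ax": 0, "ay": 0, "az": 0, "jaw": 0}, {"x": 0.12, "y": 0, "z": 0, "ax": 0, "ay": 0, "az": 0, "jaw": 0}, {"x": 0.12, "y": 0, "z": 0, "ax": 0, "ay": 0, "az": 0, "jaw": 0}]'

```text
time_s: 13.42
tool_pos: [487.7, 329.5, 81.5]
tool_rot: [0.999, -0.048, -0.0, 0.0]
wrist_force: [-0.6, -1.2, -0.6]
gripper_width: -0.1
finger_force: 0.5
```

move_arm --deltas '[{"x": 0.06, "y": 0, "z": 0, "ax": 0, "ay": 0, "az": 0, "jaw": 0}, {"x": 0.05, "y": 0, "z": 0, "ax": 0, "ay": 0, "az": 0, "jaw": 0}, {"x": 0.03, "y": 0, "z": 0, "ax": 0, "ay": 0, "az": 0, "jaw": 0}, {"x": 0, "y": 0, "z": 0, "ax": 0, "ay": 0, "az": 0, "jaw": 0}]'

```text
time_s: 13.92
tool_pos: [496.1, 329.0, 81.9]
tool_rot: [0.999, -0.048, 0.0, -0.0]
wrist_force: [0.2, 0.5, 0.3]
gripper_width: 0.0
finger_force: 0.2
```

move_arm --deltas '[{"x": 0.02, "y": 0, "z": 0, "ax": 0, "ay": 0, "az": 0, "jaw": 0}, {"x": 0, "y": 0, "z": 0, "ax": 0, "ay": 0, "az": 0, "jaw": 0}]'

```text
time_s: 14.18
tool_pos: [497.1, 328.9, 81.9]
tool_rot: [0.999, -0.048, -0.0, -0.0]
wrist_force: [-1.7, 0.5, 0.1]
gripper_width: -0.0
finger_force: 0.4
```

move_arm --deltas '[{"x": 0.02, "y": 0, "z": 0, "ax": 0, "ay": 0, "az": 0, "jaw": 0}, {"x": 0, "y": 0, "z": 0, "ax": 0, "ay": 0, "az": 0, "jaw": 0}]'

```text
time_s: 14.42
tool_pos: [498.1, 328.7, 81.8]
tool_rot: [0.999, -0.048, -0.0, 0.0]
wrist_force: [-1.5, 0.3, -0.5]
gripper_width: -0.0
finger_force: 0.7
```

move_arm --deltas '[{"x": 0.015, "y": 0, "z": 0, "ax": 0, "ay": 0, "az": 0, "jaw": 0}, {"x": 0, "y": 0, "z": 0, "ax": 0, "ay": 0, "az": 0, "jaw": 0}]'

```text
time_s: 14.68
tool_pos: [498.3, 328.7, 81.7]
tool_rot: [0.999, -0.048, -0.001, 0.0]
wrist_force: [-5.1, 0.9, 0.7]
gripper_width: 0.1
finger_force: 2.1
```

move_arm --deltas '[{"x": 0.015, "y": 0, "z": 0, "ax": 0, "ay": 0, "az": 0, "jaw": 0}, {"x": 0, "y": 0, "z": 0, "ax": 0, "ay": 0, "az": 0, "jaw": 0}]'

```text
time_s: 14.92
tool_pos: [498.4, 328.7, 81.7]
tool_rot: [0.999, -0.048, -0.002, 0.0]
wrist_force: [-6.9, 1.4, 2.1]
gripper_width: 0.5
finger_force: 3.2
```

The force rises to 7 N with no further motion, so the lever is at its stop. I'll back off and verify.

move_arm --deltas '[{"x": -0.2, "y": 0, "z": 0, "ax": 0, "ay": 0, "az": 0, "jaw": 0}, {"x": -0.5, "y": 0, "z": 0, "ax": 0, "ay": 0, "az": 0, "jaw": 0}, {"x": -0.5, "y": 0, "z": -0.5, "ax": 0, "ay": 0, "az": 0, "jaw": 0}, {"x": -0.5, "y": 0, "z": -0.7, "ax": 0, "ay": 0, "az": 0, "jaw": 0}, {"x": -0.5, "y": 0, "z": -0.7, "ax": 0, "ay": 0, "az": 0, "jaw": 0}, {"x": 0, "y": 0, "z": 0, "ax": 0, "ay": 0, "az": 0, "jaw": 0}]'

```text
time_s: 15.68
tool_pos: [370.2, 343.4, 200.4]
tool_rot: [0.999, -0.047, 0.004, -0.003]
wrist_force: [0.1, 0.2, 0.2]
gripper_width: -0.2
finger_force: 0.0
```

```bash
python3 chk.py side top 2>&1 | grep -v Warn; python3 -c "
from deck import *
for n in LS: deck(n)
meas('side')
a=load('side')['im'];cv2.imwrite('pics/s3.png',a[...,::-1])" | grep -E "deck|patch|blue"
```

```text
t 15.675 tool phi -1.664 along n -292.16042059326196 r 327.62132561895135 z 200.3590090513925 F [0.15 0.17 0.22]
side lamps [[757.1, 68.9, 46.3], [766.5, -74.6, 48.4], [706.9, -140.0, 47.0]] 147
 centre,yaw [ 6.30425e+02 -1.11840e+01 -2.35000e-01] res [ 0.1  0.1 -0.1  0.1  0.  -0.2]
 pole n 93 med [550.  127.3  49.9] angle via centre -1.045 line [ 5.00000e-01 -8.66000e-01  5.50743e+02  1.26363e+02] target -1.035 bridge rel -0.809 err -0.009
top lamps [[757.4, 71.7, 51.8], [766.8, -72.7, 51.4], [707.1, -138.0, 51.5]] 76
 centre,yaw [ 6.30715e+02 -8.91400e+00 -2.36000e-01] res [ 0.1 -0.5 -0.2  0.4  0.1  0. ]
 pole n 105 med [550.1 129.1  51.9] angle via centre -1.042 line [ 4.96000e-01 -8.68000e-01  5.49952e+02  1.28030e+02] target -1.036 bridge rel -0.806 err -0.006
top deck slope rel target [2.7000e-03 4.3642e+00] n 23
 nose patch n 190 a,p 113.3875288738518 0.529523077840782
side deck slope rel target [0.0085 3.4013] n 23
 nose patch n 144 a,p 110.82089903037466 1.7843390728434798
side blue 49 [271.4 151.2] med [520.9 323.1  98.4] lo [513. 318.  92.] hi [530. 332. 104.]
side blue 54 [307.6 164.1] med [600.6 249.1 100.3] lo [591. 244.  95.] hi [609. 258. 106.]
side blue 50 [216.4 181.4] med [391.5 210.9 101. ] lo [384. 205.  96.] hi [400. 219. 106.]
```

View pics/s3.png

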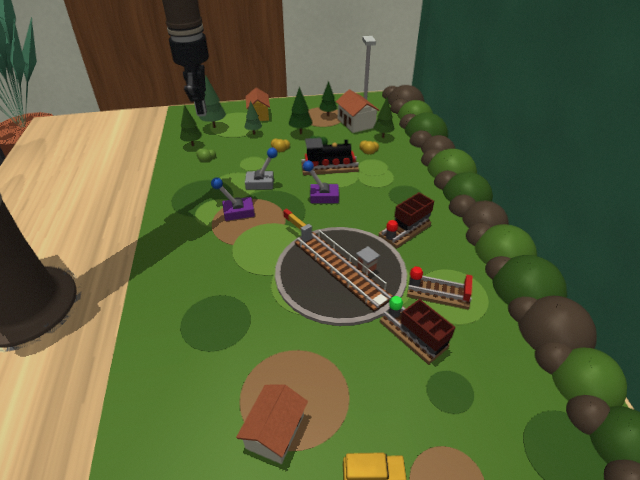

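The side view shows the grey lever's knob at (271,152), leaning to its far side. It moved 76 mm, the full throw. The bridge nose at (380,299) points at the green lamp (396,303), and the locomotive, house and van are where they were. I'm handing it in.

```bash
python3 -c "
from bench import *
print(hand_in())"
```

```text
the job is handed in; nothing more can be done
None
```

I handed the job in at about 16 s: the bridge is lined up with the green-lamp track, nose towards the lamp (to within about 0.02 rad by the cameras), and the grey block's blue-knobbed lever is fully over. The locomotive, house and van were left alone.

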